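# Cure lacquered box lids on a graduated turntable

### The arm

A 6-joint arm with a two-finger parallel gripper is mounted at the origin on a cart in front of the work surface, level with it; the furniture and walls round the work are solid. World frame = base frame: x ahead of the robot, y to its left, z up, the work surface at z = 0. Lengths are in m, angles in rad, forces in N, time in s.
With the tool pointing down it reaches from about 0.35 to 0.85 m from the base axis. Payload 8.1 kg.
Tool frame: the origin (TCP) lies midway between the tips of the shut fingers; the grasp point (between the pads) lies 19 mm behind it; z points along the fingers, y is the line along which they close (so a half turn about z gives the same grasp; the last joint's range is limited). The gripper opens to 93 mm and grips with 3 to 60 N. Pads are 15 mm wide; open, the fingers measure 128 mm over their backs; the gripper's body (75 mm by 188 mm) begins 65 mm behind the grasp point.
Start: joints at [1.087, 0.13, 1.488, -0, 1.523, -0.085], TCP at [0.233, 0.553, 0.219] pointing down, gripper open.
Joint ranges: [-2.96, 2.96], [-0.89, 2.26], [0.02, 2.5], [-1.34, 4.48], [0, 2.73], [-2.66, 2.66]. Speed limits (rad/s): [2.39, 2.39, 2.79, 3.14, 3.14, 3.14].

### API

Orientations are given as a rotation vector (axis times angle).
In Python, from plant import read_state, read_camera, camera_model, close_job gives the robot as it stands. The module is installed in compiled form; this text tells all that it offers.
- The arm moves only by the tool carry_out, never from a script. Its argument "moves" is a list of rows, each an object of numbers: "jaw": the finger opening in m, from 0 to 0.093; "dx", "dy", "dz": the shift along the tool's x, y, z in m; "yaw": the turn about the tool's z in rad. In form: [{"jaw": .., "dx": .., "dy": .., "dz": .., "yaw": ..}, ...]. A call has 1 to 8 rows; each row shifts and turns the commanded pose from where the row before left it, along the tool's axes as they then stand; what a row does not reach is not made up. A row lasts 1/8 s, in which the tool goes at most 62.5 mm and 10.7 degrees, less where a joint would pass 70% of its speed; a pose out of reach is approached as far as the arm can. A call is refused whole if a number of a shift passes 0.0625 or a number of a turn 0.188, either way. A call with a gripper value outside its range is refused whole. The fingers move at their own pace and stop on an object; "grip_force" is the grip in N (left out, the last holds). Time passes only in rows, so rows that do not move let the fingers close. It gives the time, the measured TCP pose, the force, the opening and the grip force at its end, in the units of the state.
- read_state(): the state, without advancing time (a new reading comes with each control period).
- read_camera(name): name is "scene" or "top"; returns the picture (420x560x3 uint8, red, green, blue); there is no depth.
- camera_model(name): a dict with "camera_matrix" (3x3 intrinsics, pixels), "k1" (the pictures are not rectified: a ray, as slopes to the right and down, at radius r is drawn at 1 + k1 r^2 times it, then the intrinsics apply), "view" (4x4, takes a point from world to camera coordinates). Camera axes: x right, y up, looking along -z (the intrinsics and any distortion apply to the point x, -y, -z); pixel columns grow to the right and rows downward; lengths in m; the calibration is good to about 2 mm. A picture is of the moment at which its call begins. camera_model takes no time and is no camera call.
- close_job(): hands the job in; it is judged then, once.
The state is a dict: "t": time; "q": joint angles; "dq": joint speeds; "joint_torque": joint torques, N m; "tool_pos": TCP position; "orientation": TCP orientation; "force": force on the tool from outside, world axes, zero at the start; "wrist_torque": the same for the moment, N m; "opening": finger opening in m; "gripper_force": force on a finger pad.
Only numpy, scipy, OpenCV 4.12 (cv2) and the standard library are available. Lean on these libraries where they do the work, as an engineer would, in place of code of your own. Each camera call takes 0.05 s, during which the arm holds its last target. There are 200 camera calls.

### The job

The turned wooden box lids have fresh lacquer: pick each one up by its knob and set it flat, knob up, in a cup of its own on the curing turntable. Then turn the turntable by its bar knob until the scale reads 30 at the index line and start a lamp run by pulling the round sprung knob on the front corner straight up to its stop and letting it go home; turn the scale to 120 and give a second run the same way; at the end turn the scale back to 0, with the lids left in their cups. Do not disturb the other things on the bench.

Things in the scene. Friction and masses are not known exactly. Their poses are not given: they have to be found in the camera images.
- cure_table: Fixed curing table: grey housing 278 x 278 x 40 mm with a round aluminium turntable (256 mm across, top at z = 54 mm). Origin: centre of the underside, on the turntable's axis. Front is its -x side, with the index tab; the start knob is at (-119, -119) mm. At +x stands a white lamp housing 32 x 170 x 128 mm high, near face 139 mm from the axis. Table yaw within 15 degrees.
- index_line (a point): Black index line on a small white tab at the turntable's front rim, fixed to the housing, 133 mm from the axis, 55 mm above the bench. The scale is read where it meets this line.
- dial (a joint): Turntable angle in rad = scale reading at the index line (0.524 = 30 degrees, 2.094 = 120; a negative value reads as 360 plus it). Grows counter-clockwise seen from above. Marks every 10 degrees, longer with numerals every 30. End stops at -3.0 and +3.0 rad (it cannot pass through 180). Stiff (0.1 N m), stays where left.
- dial_grip (a point): Centre of the black bar knob on the turntable's axis, 108 mm above the bench. The bar is 60 mm long (along this point's x axis, which turns with the turntable), 22 mm thick (y), 36 mm high (top 18 mm above this point); pinch it across the 22 mm from above.
- start_knob (a joint): Lift of the sprung start knob in m: 0 = home, 0.030 = at its stop. The spring pulls it home with 4 N at rest and 10 N at the stop.
- knob_top (a point): Centre of the top of the start knob, a black round knob 30 mm across and 30 mm high with an aluminium cap band, on a dark tower; top 102 mm above the bench when home, moves straight up.
- pocket0 (a point): Centre of the inner floor of cup 0 on the turntable, 58 mm above the bench: shallow grey cup, inner diameter 66 mm, outer 72 mm, rim 16 mm above this floor, 72 mm from the axis. The four cups stand at 90 degree steps and turn with the turntable.
- pocket1 (a point): Centre of the inner floor of cup 1 on the turntable, 58 mm above the bench: shallow grey cup, inner diameter 66 mm, outer 72 mm, rim 16 mm above this floor, 72 mm from the axis. The four cups stand at 90 degree steps and turn with the turntable.
- pocket2 (a point): Centre of the inner floor of cup 2 on the turntable, 58 mm above the bench: shallow grey cup, inner diameter 66 mm, outer 72 mm, rim 16 mm above this floor, 72 mm from the axis. The four cups stand at 90 degree steps and turn with the turntable.
- pocket3 (a point): Centre of the inner floor of cup 3 on the turntable, 58 mm above the bench: shallow grey cup, inner diameter 66 mm, outer 72 mm, rim 16 mm above this floor, 72 mm from the axis. The four cups stand at 90 degree steps and turn with the turntable.
- lid1: Turned wooden box lid: round plate 60 mm across and 14 mm thick (thinner at the edge) with an upright knob in the middle, 20 mm across, from 24 to 48 mm above the underside; about 60 g, lying knob up. Grip the knob from above. Origin: centre of its underside, z up through the knob. May be absent.
- lid2: Turned wooden box lid: round plate 60 mm across and 14 mm thick (thinner at the edge) with an upright knob in the middle, 20 mm across, from 24 to 48 mm above the underside; about 60 g, lying knob up. Grip the knob from above. Origin: centre of its underside, z up through the knob. May be absent.
- lid3: Turned wooden box lid: round plate 60 mm across and 14 mm thick (thinner at the edge) with an upright knob in the middle, 20 mm across, from 24 to 48 mm above the underside; about 60 g, lying knob up. Grip the knob from above. Origin: centre of its underside, z up through the knob. May be absent.
- lid4: Turned wooden box lid: round plate 60 mm across and 14 mm thick (thinner at the edge) with an upright knob in the middle, 20 mm across, from 24 to 48 mm above the underside; about 60 g, lying knob up. Grip the knob from above. Origin: centre of its underside, z up through the knob. May be absent.
- staking_block: Bystander (upright round brown wooden block, 33 x 62 mm), leave alone. Origin: centre of its underside.
- glue: Bystander (glue tube), leave alone. Origin: centre of its underside.
- cutters: Bystander (side cutters), leave alone. Origin: centre of its underside.
Mind the look-alikes: they are no part of the job. What is shaped like the lid2 but red or yellow is not meant.

How it is judged:
By the outcome, as a careful person would: the job done as asked, in the order asked, and still so for the second after the job is handed in, with the robot touching nothing.
Of lid1, lid2, lid3, lid4 only 2 to 4 are there at a start; the rules pass over those that are not, and their reading is None.
At some moment in a run one of lid1, lid2, lid3, lid4 may be knocked a few centimetres aside while the robot is not near it.
It also fails if it takes over 210 s, if anything falls off the work surface, if the arm or the gripper's body presses on something with over 40 N, if the wrist force passes 120 N, or if a joint passes its speed limit or range.

## Working session

There is one attempt and no reset: what is moved stays moved. The work goes in short steps, Python scripts to look and compute and a tool call to move; the robot and the scene stay as the last step left them, time stands still between calls to the robot, and variables do not carry over. Pictures are saved under pics/ and viewed, at most 14 in all, crops included, and the job is handed in when it is done.

Besides the shell and the picture viewer there is one more tool, called after "Emit:" by a JSON object that holds its "fn" and its "kwargs". carry_out: Moves the arm, as the interface text tells. Its arguments: {"type":"object","properties":{"moves":{"type":"array","items":{"type":"object","properties":{"jaw":{"type":"number"},"dx":{"type":"number"},"dy":{"type":"number"},"dz":{"type":"number"},"yaw":{"type":"number"}}}},"grip_force":{"type":"number"}},"required":["moves"]}

```bash
mkdir -p pics; cat > h.py <<'E'
import numpy as np, cv2
from plant import *
def shot(n,f):
    im=read_camera(n); cv2.imwrite(f'pics/{f}.png',im[:,:,::-1]); return im
def ray(n,u,v):
    m=camera_model(n);K=np.array(m['camera_matrix']);V=np.array(m['view'])
    d=np.array([(u-K[0,2])/K[0,0],(v-K[1,2])/K[1,1]]);s=d.copy()
    for _ in range(20): s=d/(1+m['k1']*(s@s))
    R=V[:3,:3];o=-R.T@V[:3,3];return o,R.T@np.array([s[0],-s[1],-1])
def onz(n,u,v,z):
    o,d=ray(n,u,v);return (o+d*(z-o[2])/d[2])
def proj(n,p):
    m=camera_model(n);K=np.array(m['camera_matrix']);V=np.array(m['view'])
    c=V[:3,:3]@np.array(p)+V[:3,3];s=np.array([c[0],-c[1]])/-c[2];s=s*(1+m['k1']*(s@s))
    return np.array([K[0,0]*s[0]+K[0,2],K[1,1]*s[1]+K[1,2]])
E
python3 - <<'E'
from h import *
np.set_printoptions(precision=3,suppress=True)
for n in('top','scene'):
    shot(n,n+'0');m=camera_model(n);V=m['view'];print(n,m['k1'],m['camera_matrix'],-V[:3,:3].T@V[:3,3])
    print(V)
s=read_state();print({k:np.round(v,3) for k,v in s.items()})
E
```

```text
top -0.10402109328214068 [[515.477   0.    275.418]
 [  0.    515.477 208.702]
 [  0.      0.      1.   ]] [0.342 0.064 1.484]
[[ 0.005 -1.    -0.006  0.071]
 [ 0.995  0.005  0.103 -0.494]
 [-0.103 -0.007  0.995 -1.44 ]
 [ 0.     0.     0.     1.   ]]
scene -0.15520123253845827 [[458.088   0.    280.185]
 [  0.    458.088 203.381]
 [  0.      0.      1.   ]] [-0.467  1.159  0.905]
[[-0.739 -0.673  0.019  0.418]
 [ 0.338 -0.347  0.875 -0.231]
 [-0.582  0.653  0.484 -1.467]
 [ 0.     0.     0.     1.   ]]
{'t': np.float64(0.1), 'q': array([ 1.087,  0.131,  1.489, -0.   ,  1.523, -0.085]), 'dq': array([-0.001, -0.002, -0.003,  0.001, -0.   ,  0.   ]), 'joint_torque': array([  0.002, -56.134, -49.31 ,   0.077,   0.029,  -0.   ]), 'tool_pos': array([0.233, 0.552, 0.218]), 'orientation': array([-0.622, -3.079,  0.002]), 'force': array([-0.687,  1.084, -0.561]), 'wrist_torque': array([-0.007,  0.05 ,  0.03 ]), 'gripper_force': np.float64(0.0), 'opening': np.float64(0.093)}
```

View pics/top0.png

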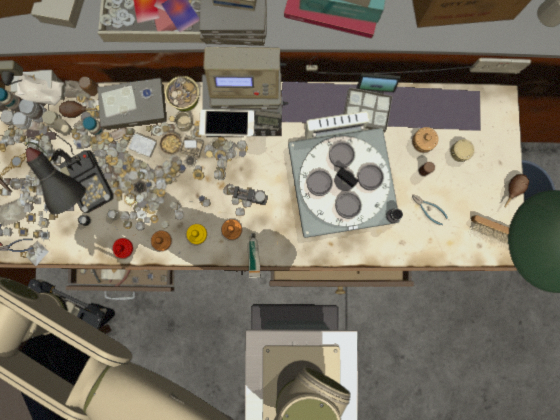

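View pics/scene0.png

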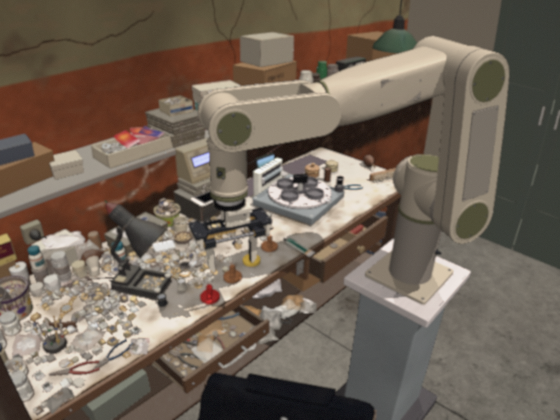

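```bash
python3 - <<'E'
from h import *
np.set_printoptions(precision=3,suppress=True)
im=cv2.imread('pics/top0.png')
a=cv2.resize(im[195:265,95:275],None,fx=4.4,fy=4.2,interpolation=2)
b=cv2.resize(im[105:250,275:485],None,fx=2.1*4.4/2.1*0.857,fy=2.0,interpolation=2)
b=cv2.resize(im[110:250,285:485],(400,280),interpolation=2)
c=np.zeros((594,792,3),np.uint8);c[:a.shape[0],:a.shape[1]]=a[:, :792]
d=cv2.resize(im[110:250,285:485],(428,300),interpolation=2);c[294:594,:428]=d
e=cv2.resize(im[110:250,400:485],(364,300),interpolation=2)[:, :364];c[294:594,428:]=e
cv2.imwrite('pics/c1.png',c)
print(proj('top',[.233,.552,.218]),proj('scene',[.233,.552,.218]))
hsv=cv2.cvtColor(im,cv2.COLOR_BGR2HSV)
for p in[(161,241),(231,229),(425,140),(462,150),(196,234),(123,248)]:
    print(p,np.median(hsv[p[1]-6:p[1]+7,p[0]-6:p[0]+7].reshape(-1,3),axis=0),onz('top',*p,0.045)[:2])
# wood mask: 
m=cv2.inRange(hsv,(5,110,70),(16,255,255))
n,l,st,ce=cv2.connectedComponentsWithStats(m)
for i in range(1,n):
    if st[i,4]>120 and 60<ce[i][1]<265: print(st[i],ce[i])
E
```

```text
[ 81.106 304.452] [231.412 264.79 ]
(161, 241) [ 14. 181. 122.] [0.399 0.394]
(231, 229) [ 14. 181. 126.] [0.434 0.198]
(425, 140) [ 16. 122. 189.] [ 0.692 -0.355]
(462, 150) [ 22.  84. 201.] [ 0.664 -0.462]
(196, 234) [ 25. 255. 178.] [0.419 0.296]
(123, 248) [  1. 236. 148.] [0.378 0.502]
[  23   53  181   24 1861] [110.558  60.497]
[413 130  24  20 243] [425.922 138.527]
[510 175  19  21 133] [517.233 186.624]
[474 216  35  18 195] [490.897 223.615]
[222 219  20  21 331] [231.344 229.024]
[151 231  20  20 321] [160.717 240.349]
```

View pics/c1.png

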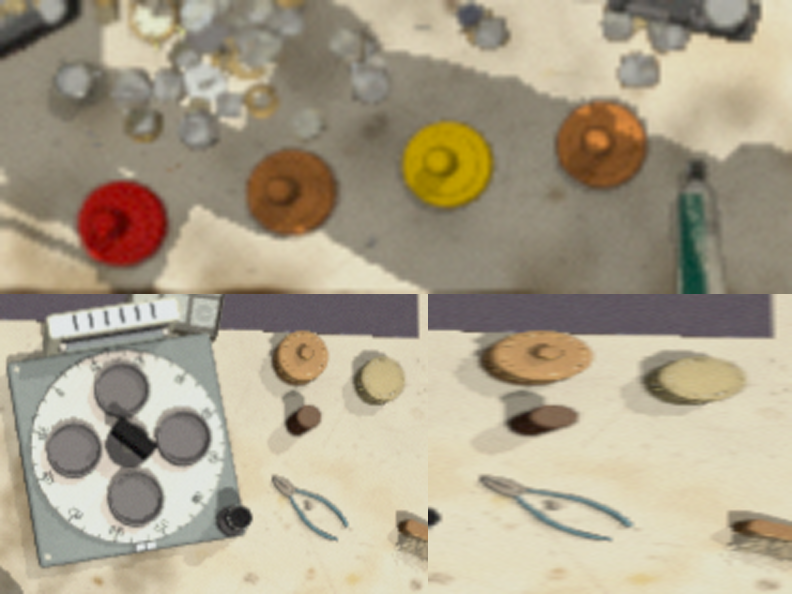

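```bash
python3 - <<'E'
from h import *
im=cv2.imread('pics/scene0.png')
c=np.zeros((596,800,3),np.uint8)
c[:,:480]=cv2.resize(im[150:224,240:300+0],(480,596),interpolation=2)
c=cv2.resize(im[145:225,250:356],(795,600),interpolation=2)
cv2.imwrite('pics/c2.png',c)
im=cv2.imread('pics/top0.png')
cv2.imwrite('pics/c3.png',np.hstack([cv2.resize(im[120:245,285:405],(576,600),interpolation=2),np.vstack([cv2.resize(im[120:160,400:440],(220,300),interpolation=2),cv2.resize(im[215:245,220:250],(220,300),interpolation=2)])]))
E
```

```text
(no output)
```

View pics/c2.png

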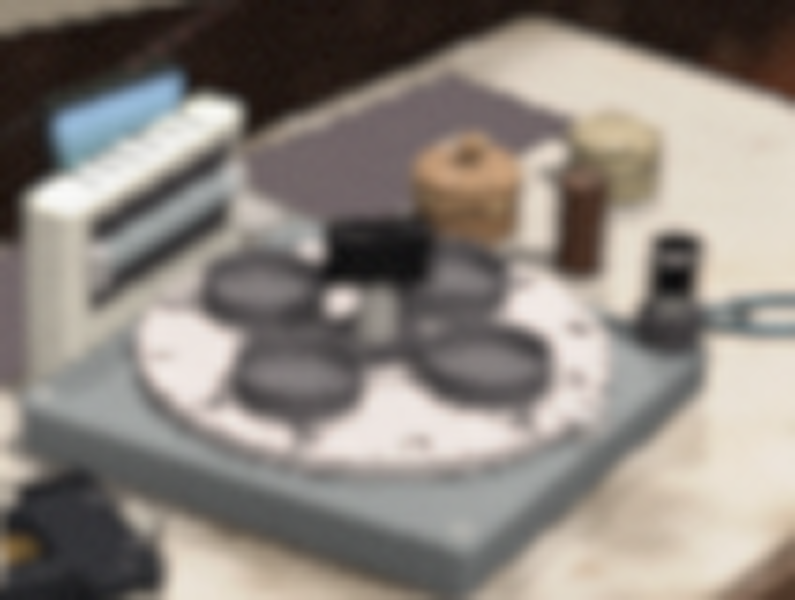

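View pics/c3.png

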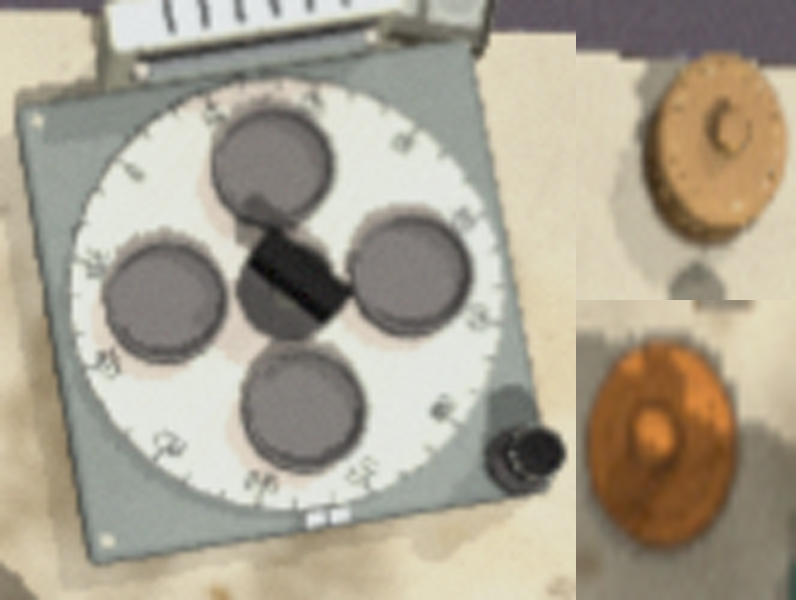

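```bash
cat >> h.py <<'E'
def tablefit(): 
    f=lambda x,y:(x/4.8+285,y/4.8+120)
    c1=onz('top',*f(285.5,294),.054);tab=onz('top',*f(328,517),.055);kn=onz('top',*f(543,453),.102)
    B=onz('top',*f(470,42),.04);C=onz('top',*f(95,560),.04);A=onz('top',*f(20,108),.04);bar=onz('top',*f(303,272),.126)
    return c1,tab,kn,A,B,C,bar
def unwrap(im,c,phi0,n=720,r0=.08,r1=.135,z=.054,k=72):
    # columns: angle clockwise from index direction ; rows radius inward->outward
    mx=np.zeros((k,n),np.float32);my=mx.copy()
    for j in range(n):
        a=phi0-2*np.pi*j/n
        for i in range(k):
            r=r0+(r1-r0)*i/(k-1)
            mx[i,j],my[i,j]=proj('top',[c[0]+r*np.cos(a),c[1]+r*np.sin(a),z])
    return cv2.remap(im,mx,my,cv2.INTER_CUBIC)
E
python3 - <<'E'
from h import *
np.set_printoptions(precision=4,suppress=True)
c,t,k,A,B,C,bar=tablefit()
print('c',c,'midBC',(B+C)/2,'bar',bar)
print('tab',t-c,np.degrees(np.arctan2(*(c-t)[1::-1])),'knob',k,k-c)
print('AB',B-A,'AC',C-A,'BCyaw',np.degrees(np.arctan2((B-C)[1],(B-C)[0]))+45)
d=c-t;psi=np.arctan2(d[1],d[0])
im=cv2.imread('pics/top0.png')
u=unwrap(im,c,np.arctan2(-d[1],-d[0]),n=1440,k=130)
u=np.hstack([u,u[:,:160]])
cv2.imwrite('pics/u0.png',np.vstack([u[:,i:i+800] for i in (0,800)]+[]).astype(np.uint8))
hsv=cv2.cvtColor(im,cv2.COLOR_BGR2HSV)
# plate centres and knob tops
for (x,y) in[(160.7,240.3),(231.3,229)]: print('plate',onz('top',x,y,.010))
# knob tops from c1 crop (4.4,4.2 scale, offset 95,195)
for (x,y) in[(281,190),(598,142)]: print('knob',onz('top',x/4.4+95,y/4.2+195,.048))
E
```

```text
c [ 0.5687 -0.1199  0.054 ] midBC [ 0.569  -0.1218  0.04  ] bar [ 0.5697 -0.1205  0.126 ]
tab [-0.1306 -0.0234  0.001 ] 10.15938471230998 knob [ 0.4714 -0.2586  0.102 ] [-0.0973 -0.1387  0.048 ]
AB [ 0.0424 -0.27    0.    ] AC [-0.2688 -0.0444  0.    ] BCyaw 9.057608691766013Traceback (most recent call last):
  File "<stdin>", line 9, in <module>
  File "h.py", line 28, in unwrap
    mx[i,j],my[i,j]=proj('top',[c[0]+r*np.cos(a),c[1]+r*np.sin(a),z])
                    ~~~~^^^^^^^^^^^^^^^^^^^^^^^^^^^^^^^^^^^^^^^^^^^^^
  File "h.py", line 13, in proj
    m=camera_model(n);K=np.array(m['camera_matrix']);V=np.array(m['view'])
ValueError: time passes only in moves, steps and waits
```

```bash
sed -i 's/m=camera_model(n)/m=cm(n)/' h.py; cat >> h.py <<'E'
import functools
cm=functools.lru_cache(None)(lambda n:camera_model(n))
E
python3 - <<'E'
from h import *
np.set_printoptions(precision=4,suppress=True)
c=np.array([.569,-.1205]);yaw=np.radians(9.5)
im=cv2.imread('pics/top0.png')
u=unwrap(im,c,yaw+np.pi,n=1440,k=130)
u=np.hstack([u,u[:,:160]])
cv2.imwrite('pics/u0.png',np.vstack([u[:,i:i+800] for i in (0,800)]))
for (x,y) in[(160.7,240.3),(231.3,229)]: print('plate',onz('top',x,y,.010))
for (x,y) in[(281,190),(598,142)]: print('knob',onz('top',x/4.4+95,y/4.2+195,.048))
f=lambda x,y:(x/4.8+285,y/4.8+120)
for p in [(272,163),(410,272),(303,410),(165,300)]:
    w=onz('top',*f(*p),.060)[:2]-c; print('cup',w+c,np.hypot(*w),np.degrees(np.arctan2(w[1],w[0])))
E
```

```text
plate [0.402  0.4034 0.01  ]
plate [0.4358 0.2001 0.01  ]
knob [0.4006 0.3998 0.048 ]
knob [0.4339 0.1977 0.048 ]
cup [ 0.6454 -0.112 ] 0.0768698305048767 6.31442107633314
cup [ 0.5812 -0.1922] 0.07276214775812229 -80.366137536468
cup [ 0.4998 -0.1287] 0.06967340015213379 -173.27082227602972
cup [ 0.5638 -0.0488] 0.07185943403643297 94.12715797470777
```

View pics/u0.png

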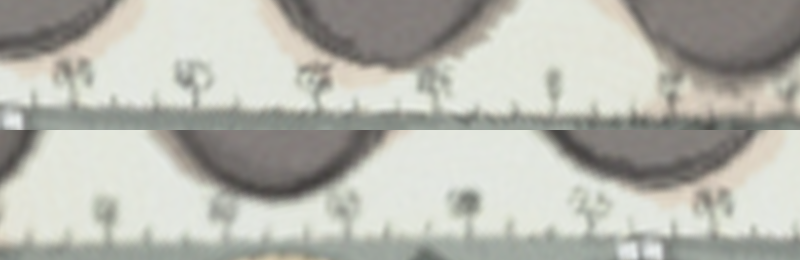

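The wooden lids are at px (161,241) and (231,229): a brown plate with a knob. Other candidates are out: (123,248) is red, (196,234) is yellow, (425,140) is a taller, wider pale wicker box and (462,150) has no knob. So there are two lids.

The single-digit "0" mark sits about 138.6° clockwise of the index, so the dial reads about -138.6°. The bar direction agrees.

Emit:
{"fn": "carry_out", "kwargs": {"moves": [{"yaw": -0.133, "jaw": 0.05}, {"yaw": -0.133}, {"yaw": -0.132}, {"dx": -0.042, "dy": -0.038}, {"dx": -0.042, "dy": -0.038}, {"dx": -0.042, "dy": -0.038}, {"dx": -0.042, "dy": -0.038}, {"dz": 0.05}], "grip_force": 15}}

```text
invalid input at $.moves[0]: expected keys jaw, dx, dy, dz, yaw
```

```bash
cat >> h.py <<'E'
from scipy.spatial.transform import Rotation as Ro
def go(p,h):
    s=read_state();R=Ro.from_rotvec(s['orientation']).as_matrix();d=np.array(p)-s['tool_pos']
    cur=np.degrees(np.arctan2(R[1,1],R[0,1]))
    print('t %.2f'%s['t'],'pos',np.round(s['tool_pos'],4),'heading %.1f'%cur,'tool d',np.round(R.T@d,4),'yaw %.3f'%(-np.radians(h-cur)),'F',np.round(s['force'],1),'open %.4f'%s['opening'],'q',np.round(s['q'],2))
E
python3 - <<'E'
from h import *
go([.401,.401,.020],90)
im=shot('top','t1');s=shot('scene','s1')
for n,i in (('top',im),('scene',s)):
    hsv=cv2.cvtColor(i,cv2.COLOR_RGB2HSV);m=cv2.inRange(hsv,(5,110,50),(17,255,255))
    k,l,st,ce=cv2.connectedComponentsWithStats(m)
    print(n,[(st[j].tolist(),np.round(ce[j],1).tolist()) for j in range(1,k) if 100<st[j,4]<450])
E
```

```text
t 0.10 pos [0.2327 0.5525 0.2177] heading 67.2 tool d [-0.2139 -0.0739  0.1978] yaw -0.399 F [-0.7  1.1 -0.6] open 0.0929 q [ 1.09  0.13  1.49 -0.    1.52 -0.09]
top [([60, 102, 25, 15, 123], [73.5, 111.1]), ([413, 127, 25, 25, 426], [424.9, 139.2]), ([509, 175, 20, 23, 186], [516.5, 185.6]), ([472, 216, 37, 18, 220], [490.4, 223.8]), ([221, 219, 21, 21, 332], [231.3, 229.1]), ([151, 231, 20, 20, 319], [160.8, 240.4])]
scene [([345, 194, 55, 41, 317], [371.4, 214.6]), ([315, 231, 31, 21, 117], [330.2, 240.3]), ([262, 236, 15, 16, 141], [268.9, 245.1]), ([224, 265, 17, 18, 198], [231.9, 275.0])]
```

All keys are needed in every row.

Emit:
{"fn": "carry_out", "kwargs": {"moves": [{"dx": 0, "dy": 0, "dz": 0, "yaw": -0.133, "jaw": 0.05}, {"dx": 0, "dy": 0, "dz": 0, "yaw": -0.133, "jaw": 0.05}, {"dx": 0, "dy": 0, "dz": 0, "yaw": -0.133, "jaw": 0.05}, {"dx": -0.042, "dy": -0.038, "dz": 0, "yaw": 0, "jaw": 0.05}, {"dx": -0.042, "dy": -0.038, "dz": 0, "yaw": 0, "jaw": 0.05}, {"dx": -0.042, "dy": -0.038, "dz": 0, "yaw": 0, "jaw": 0.05}, {"dx": -0.042, "dy": -0.038, "dz": 0.05, "yaw": 0, "jaw": 0.05}, {"dx": 0, "dy": 0, "dz": 0.05, "yaw": 0, "jaw": 0.05}], "grip_force": 15}}

```text
t: 1.2
tool_pos: [0.3971, 0.4059, 0.1277]
orientation: [0.006, 3.138, 0.003]
force: [0.2, 1.5, -1.0]
opening: 0.0499
gripper_force: 0.0
```

```bash
python3 - <<'E'
from h import *
go([.401,.401,.020],90)
im=shot('top','t2');s=shot('scene','s2')
cv2.imwrite('pics/c4.png',np.hstack([cv2.resize(im[200:280,110:190,::-1],(400,400)),cv2.resize(s[235:315,190:270,::-1],(400,400))]))
E
```

```text
t 1.20 pos [0.3971 0.4059 0.1277] heading 89.8 tool d [-0.0035 -0.0051  0.1077] yaw -0.004 F [ 0.2  1.5 -1. ] open 0.0499 q [ 0.71  0.1   1.69 -0.    1.35 -0.86]
```

View pics/c4.png

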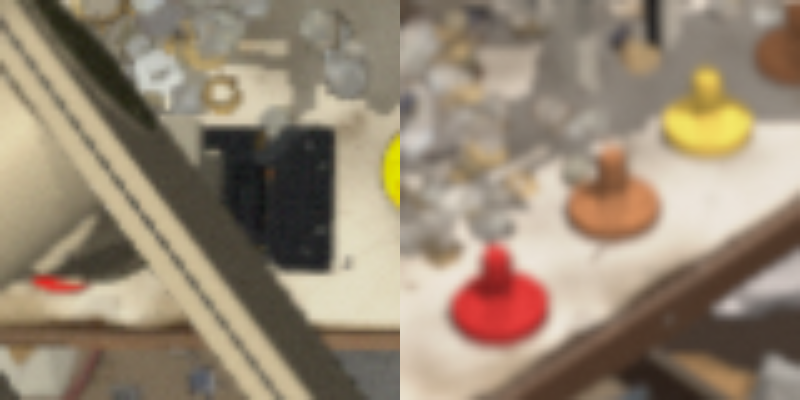

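The scene view shows the lid with its knob top at about (232,265). I'll cross-check its position.

```bash
python3 - <<'E'
from h import *
print(onz('scene',232.2,264.9,.048), onz('scene',232.6,276.4,.007))
go([.401,.401,.020],90)
E
```

```text
[0.40403725 0.40035241 0.048     ] [0.40026526 0.40412912 0.007     ]
t 1.30 pos [0.3909 0.4038 0.1208] heading 89.9 tool d [-0.011  -0.002   0.1007] yaw -0.002 F [-0.   0.6 -1.5] open 0.0500 q [ 0.71  0.11  1.7   0.    1.35 -0.86]
```

Emit:
{"fn": "carry_out", "kwargs": {"moves": [{"dx": -0.011, "dy": -0.002, "dz": 0.02, "yaw": 0, "jaw": 0.05}, {"dx": 0, "dy": 0, "dz": 0.02, "yaw": 0, "jaw": 0.05}, {"dx": 0, "dy": 0, "dz": 0, "yaw": 0, "jaw": 0.05}, {"dx": 0, "dy": 0, "dz": 0, "yaw": 0, "jaw": 0.05}]}}

```text
t: 1.8
tool_pos: [0.4048, 0.4061, 0.088]
orientation: [-0.001, 3.141, 0.001]
force: [-0.3, 1.3, 1.0]
opening: 0.05
gripper_force: 0.0
```

```bash
python3 - <<'E'
from h import *
go([.402,.402,.020],90)
E
```

```text
t 1.80 pos [0.4048 0.4061 0.088 ] heading 90.0 tool d [ 0.0029 -0.0041  0.068 ] yaw 0.001 F [-0.3  1.3  1. ] open 0.0500 q [ 0.7   0.16  1.7   0.    1.28 -0.87]
```

Emit:
{"fn": "carry_out", "kwargs": {"moves": [{"dx": 0.003, "dy": -0.004, "dz": 0.02, "yaw": 0, "jaw": 0.05}, {"dx": 0, "dy": 0, "dz": 0.024, "yaw": 0, "jaw": 0.05}, {"dx": 0, "dy": 0, "dz": 0.023, "yaw": 0, "jaw": 0.05}, {"dx": 0, "dy": 0, "dz": 0, "yaw": 0, "jaw": 0.05}, {"dx": 0, "dy": 0, "dz": 0, "yaw": 0, "jaw": 0.01}, {"dx": 0, "dy": 0, "dz": 0, "yaw": 0, "jaw": 0.01}, {"dx": 0, "dy": 0, "dz": 0, "yaw": 0, "jaw": 0.01}, {"dx": 0, "dy": 0, "dz": 0, "yaw": 0, "jaw": 0.01}]}}

```text
t: 2.8
tool_pos: [0.4023, 0.4021, 0.0212]
orientation: [-0.0, 3.14, 0.002]
force: [-0.2, 0.2, 3.4]
opening: 0.0196
gripper_force: 15.0
```

```bash
python3 - <<'E'
from h import *
go([.402,.402,.020],90)
print(read_state()['gripper_force'])
im=shot('top','t3');s=shot('scene','s3')
cv2.imwrite('pics/c5.png',np.hstack([cv2.resize(im[200:280,110:190,::-1],(400,400)),cv2.resize(s[235:315,190:270,::-1],(400,400))]))
E
```

```text
t 2.80 pos [0.4023 0.4021 0.0212] heading 90.0 tool d [ 0.0003 -0.0001  0.0012] yaw 0.000 F [-0.2  0.2  3.4] open 0.0196 q [ 0.69  0.23  1.76  0.    1.16 -0.88]
15.000814497470856
```

View pics/c5.png

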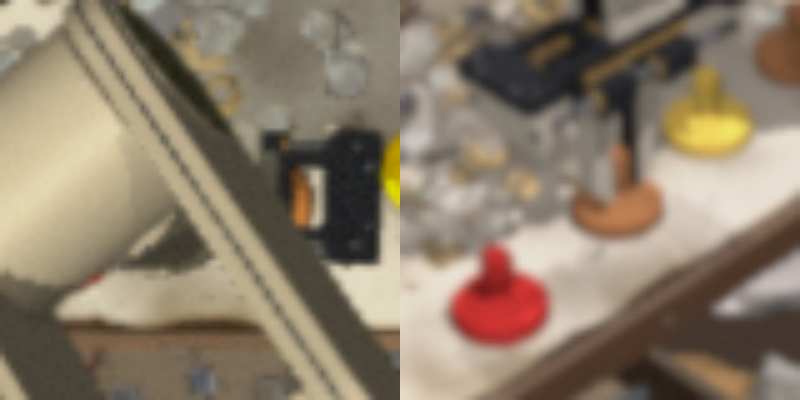

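Emit:
{"fn": "carry_out", "kwargs": {"moves": [{"dx": 0, "dy": 0, "dz": -0.03, "yaw": 0, "jaw": 0.01}, {"dx": 0, "dy": 0, "dz": -0.05, "yaw": 0, "jaw": 0.01}, {"dx": 0, "dy": 0, "dz": -0.05, "yaw": 0, "jaw": 0.01}, {"dx": -0.015, "dy": -0.04, "dz": -0.03, "yaw": 0, "jaw": 0.01}, {"dx": -0.018, "dy": -0.05, "dz": 0, "yaw": 0, "jaw": 0.01}, {"dx": -0.018, "dy": -0.05, "dz": 0, "yaw": 0, "jaw": 0.01}, {"dx": -0.018, "dy": -0.05, "dz": 0, "yaw": 0, "jaw": 0.01}, {"dx": -0.018, "dy": -0.05, "dz": 0, "yaw": 0, "jaw": 0.01}]}}

```text
t: 3.9
tool_pos: [0.4889, 0.1598, 0.18]
orientation: [0.001, -3.141, 0.0]
force: [1.1, -0.5, 0.3]
opening: 0.0193
gripper_force: 15.0
```

Emit:
{"fn": "carry_out", "kwargs": {"moves": [{"dx": -0.018, "dy": -0.05, "dz": 0, "yaw": 0, "jaw": 0.01}, {"dx": -0.018, "dy": -0.05, "dz": 0, "yaw": 0, "jaw": 0.01}, {"dx": -0.018, "dy": -0.05, "dz": 0, "yaw": 0, "jaw": 0.01}, {"dx": -0.018, "dy": -0.04, "dz": 0, "yaw": 0, "jaw": 0.01}, {"dx": 0, "dy": -0.02, "dz": 0.02, "yaw": 0, "jaw": 0.01}, {"dx": 0, "dy": 0, "dz": 0.02, "yaw": 0, "jaw": 0.01}, {"dx": 0, "dy": 0, "dz": 0, "yaw": 0, "jaw": 0.01}, {"dx": 0, "dy": 0, "dz": 0, "yaw": 0, "jaw": 0.01}]}}

```text
t: 4.9
tool_pos: [0.5604, -0.0471, 0.1401]
orientation: [0.003, -3.141, -0.001]
force: [-0.4, 0.6, 0.7]
opening: 0.0197
gripper_force: 15.0
```

```bash
python3 - <<'E'
from h import *
go([.5616,-.049,.080],90)
im=shot('top','t4');s=shot('scene','s4')
a=cv2.resize(im[120:245,285:405,::-1],(400,417));b=cv2.resize(s[145:225,256:336,::-1],(400,417))
cv2.imwrite('pics/c6.png',np.hstack([a,b]))
E
```

```text
t 4.90 pos [ 0.5604 -0.0471  0.1401] heading 90.1 tool d [-0.0012 -0.002   0.0601] yaw 0.002 F [-0.4  0.6  0.7] open 0.0197 q [-0.18  0.08  1.69  0.    1.38 -1.75]
```

View pics/c6.png

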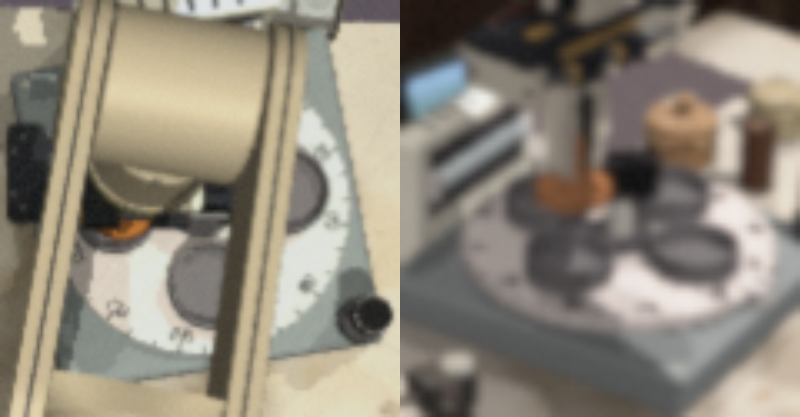

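```bash
python3 - <<'E'
from h import *
for a in (-84.1,5.9,95.9,-174.1):
    r=np.radians(a);p=[.569+.072*np.cos(r),-.1205+.072*np.sin(r),.074]
    q=proj('scene',p);u=proj('top',p);print(a,np.round(p,4),((q-[250,145])*7.5).round(),((u-[285,120])*4.8).round(), 'top ring rim')
im=cv2.imread('pics/top0.png');g=cv2.cvtColor(im,cv2.COLOR_BGR2HSV)
m=((g[...,1]<70)&(g[...,2]>60)&(g[...,2]<150)).astype(np.uint8)*255
m[:,:298]=0;m[:,388:]=0;m[:138]=0;m[225:]=0
b=cv2.cvtColor(im,cv2.COLOR_BGR2GRAY)
c=cv2.HoughCircles(cv2.resize(b[120:245,285:405],None,fx=4.8,fy=4.8,interpolation=2),cv2.HOUGH_GRADIENT,1,90,param1=80,param2=25,minRadius=50,maxRadius=72)
print(c)
E
```

```text
-84.1 [ 0.5764 -0.1921  0.074 ] [449. 264.] [414. 276.] top ring rim
5.9 [ 0.6406 -0.1131  0.074 ] [266. 274.] [277. 166.] top ring rim
95.9 [ 0.5616 -0.0489  0.074 ] [298. 359.] [167. 300.] top ring rim
-174.1 [ 0.4974 -0.1279  0.074 ] [488. 349.] [305. 412.] top ring rim
[[[165.5 303.5  62.2]
  [410.5 276.5  61.4]
  [273.5 165.5  63.7]
  [303.5 409.5  63.7]]]
```

Emit:
{"fn": "carry_out", "kwargs": {"moves": [{"dx": -0.001, "dy": 0, "dz": 0.015, "yaw": 0, "jaw": 0.01}, {"dx": 0, "dy": 0, "dz": 0.015, "yaw": 0, "jaw": 0.01}, {"dx": 0, "dy": 0, "dz": 0.01, "yaw": 0, "jaw": 0.01}, {"dx": 0, "dy": 0, "dz": 0.008, "yaw": 0, "jaw": 0.01}, {"dx": 0, "dy": 0, "dz": 0.006, "yaw": 0, "jaw": 0.01}, {"dx": 0, "dy": 0, "dz": 0.004, "yaw": 0, "jaw": 0.01}, {"dx": 0, "dy": 0, "dz": 0.0, "yaw": 0, "jaw": 0.01}, {"dx": 0, "dy": 0, "dz": 0, "yaw": 0, "jaw": 0.01}]}}

```text
t: 6.0
tool_pos: [0.5621, -0.0485, 0.0827]
orientation: [-0.0, 3.141, -0.0]
force: [0.5, -0.5, -0.1]
opening: 0.0195
gripper_force: 15.0
```

Emit:
{"fn": "carry_out", "kwargs": {"moves": [{"dx": 0, "dy": 0, "dz": 0.003, "yaw": 0, "jaw": 0.01}, {"dx": 0, "dy": 0, "dz": 0.0, "yaw": 0, "jaw": 0.01}, {"dx": 0, "dy": 0, "dz": 0.0, "yaw": 0, "jaw": 0.036}, {"dx": 0, "dy": 0, "dz": 0, "yaw": 0, "jaw": 0.036}, {"dx": 0, "dy": 0, "dz": 0, "yaw": 0, "jaw": 0.036}, {"dx": 0, "dy": 0, "dz": -0.04, "yaw": 0, "jaw": 0.036}, {"dx": 0, "dy": 0, "dz": -0.06, "yaw": 0, "jaw": 0.036}, {"dx": 0.026, "dy": 0.05, "dz": -0.0, "yaw": 0, "jaw": 0.05}]}}

```text
t: 7.0
tool_pos: [0.5403, -0.0004, 0.1859]
orientation: [0.006, 3.13, -0.003]
force: [1.1, 0.8, 0.3]
opening: 0.042
gripper_force: 0.0
```

Emit:
{"fn": "carry_out", "kwargs": {"moves": [{"dx": 0.026, "dy": 0.05, "dz": 0, "yaw": 0, "jaw": 0.05}, {"dx": 0.026, "dy": 0.05, "dz": 0, "yaw": 0, "jaw": 0.05}, {"dx": 0.026, "dy": 0.05, "dz": 0.0, "yaw": 0, "jaw": 0.05}, {"dx": 0.026, "dy": 0.05, "dz": 0.02, "yaw": 0, "jaw": 0.05}, {"dx": 0, "dy": 0, "dz": 0.04, "yaw": 0, "jaw": 0.05}, {"dx": 0, "dy": 0, "dz": 0.03, "yaw": 0, "jaw": 0.05}, {"dx": 0, "dy": 0, "dz": 0.0, "yaw": 0, "jaw": 0.05}, {"dx": 0, "dy": 0, "dz": 0, "yaw": 0, "jaw": 0.05}]}}

```text
t: 8.0
tool_pos: [0.4325, 0.2016, 0.0906]
orientation: [0.0, 3.14, 0.001]
force: [0.3, -0.2, 0.8]
opening: 0.0504
gripper_force: 0.0
```

```bash
python3 - <<'E'
from h import *
go([.4345,.1985,.021],90)
im=shot('top','t5');s=shot('scene','s5')
a=cv2.resize(im[120:270,210:400,::-1],(507,400));b=cv2.resize(s[155:265,240:320,::-1],(291,400))
cv2.imwrite('pics/c7.png',np.hstack([a,b]))
hsv=cv2.cvtColor(s,cv2.COLOR_RGB2HSV);m=cv2.inRange(hsv,(5,110,50),(17,255,255))
k,l,st,ce=cv2.connectedComponentsWithStats(m)
print([(st[j].tolist(),np.round(ce[j],1).tolist()) for j in range(1,k) if 60<st[j,4]<450])
E
```

```text
t 8.00 pos [0.4325 0.2016 0.0906] heading 90.0 tool d [-0.0019 -0.0032  0.0696] yaw -0.000 F [ 0.3 -0.2  0.8] open 0.0504 q [ 0.33 -0.11  1.97  0.    1.28 -1.24]
[([224, 130, 33, 24, 428], [239.8, 141.1]), ([118, 133, 12, 8, 73], [123.5, 136.6]), ([346, 198, 46, 37, 269], [367.9, 217.1]), ([315, 231, 30, 20, 108], [330.7, 240.0]), ([261, 235, 17, 16, 157], [269.1, 244.4])]
```

View pics/c7.png

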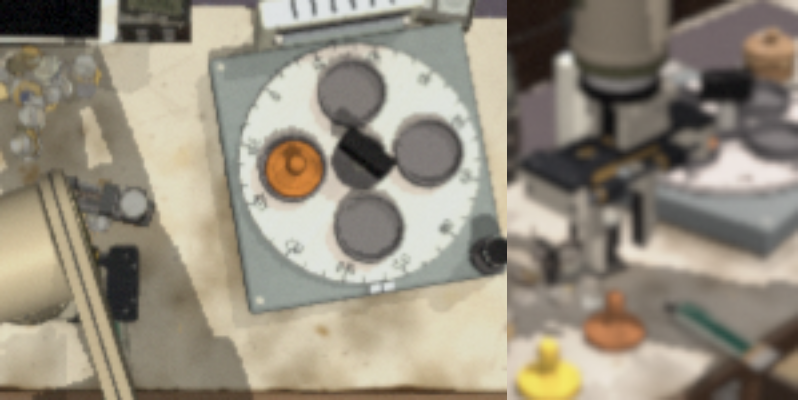

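Emit:
{"fn": "carry_out", "kwargs": {"moves": [{"dx": -0.002, "dy": -0.003, "dz": 0.022, "yaw": 0, "jaw": 0.044}, {"dx": 0, "dy": 0, "dz": 0.024, "yaw": 0, "jaw": 0.044}, {"dx": 0, "dy": 0, "dz": 0.023, "yaw": 0, "jaw": 0.044}, {"dx": 0, "dy": 0, "dz": 0, "yaw": 0, "jaw": 0.044}, {"dx": 0, "dy": 0, "dz": 0, "yaw": 0, "jaw": 0.01}, {"dx": 0, "dy": 0, "dz": 0, "yaw": 0, "jaw": 0.01}, {"dx": 0, "dy": 0, "dz": 0, "yaw": 0, "jaw": 0.01}, {"dx": 0, "dy": 0, "dz": 0, "yaw": 0, "jaw": 0.01}]}}

```text
t: 9.1
tool_pos: [0.4347, 0.199, 0.0214]
orientation: [-0.0, 3.14, 0.001]
force: [-0.4, 0.8, 6.1]
opening: 0.0197
gripper_force: 15.0
```

Emit:
{"fn": "carry_out", "kwargs": {"moves": [{"dx": 0, "dy": 0, "dz": -0.03, "yaw": 0, "jaw": 0.01}, {"dx": 0, "dy": 0, "dz": -0.05, "yaw": 0, "jaw": 0.01}, {"dx": 0, "dy": 0, "dz": -0.05, "yaw": 0, "jaw": 0.01}, {"dx": -0.008, "dy": -0.045, "dz": -0.02, "yaw": 0, "jaw": 0.01}, {"dx": -0.01, "dy": -0.05, "dz": 0, "yaw": 0, "jaw": 0.01}, {"dx": -0.01, "dy": -0.05, "dz": 0, "yaw": 0, "jaw": 0.01}, {"dx": -0.01, "dy": -0.05, "dz": 0, "yaw": 0, "jaw": 0.01}, {"dx": -0.01, "dy": -0.05, "dz": 0, "yaw": 0, "jaw": 0.01}]}}

```text
t: 10.1
tool_pos: [0.4818, -0.0481, 0.1703]
orientation: [-0.0, 3.141, -0.0]
force: [0.8, 0.6, -0.3]
opening: 0.0198
gripper_force: 15.0
```

Emit:
{"fn": "carry_out", "kwargs": {"moves": [{"dx": -0.01, "dy": -0.05, "dz": 0, "yaw": 0, "jaw": 0.01}, {"dx": -0.005, "dy": -0.03, "dz": 0, "yaw": 0, "jaw": 0.01}, {"dx": 0, "dy": 0, "dz": 0.02, "yaw": 0, "jaw": 0.01}, {"dx": 0, "dy": 0, "dz": 0.015, "yaw": 0, "jaw": 0.01}, {"dx": 0, "dy": 0, "dz": 0, "yaw": 0, "jaw": 0.01}, {"dx": 0, "dy": 0, "dz": 0, "yaw": 0, "jaw": 0.01}]}}

```text
t: 10.85
tool_pos: [0.497, -0.126, 0.1357]
orientation: [-0.002, 3.141, -0.0]
force: [0.7, 0.2, -0.2]
opening: 0.0198
gripper_force: 15.0
```

```bash
python3 - <<'E'
from h import *
go([.4974,-.1265,.079],90)
E
```

```text
t 10.85 pos [ 0.497  -0.126   0.1357] heading 90.1 tool d [-0.0004 -0.0004  0.0567] yaw 0.001 F [ 0.7  0.2 -0.2] open 0.0198 q [-0.35 -0.05  1.83 -0.    1.36 -1.92]
```

Emit:
{"fn": "carry_out", "kwargs": {"moves": [{"dx": 0, "dy": 0, "dz": 0.015, "yaw": 0, "jaw": 0.01}, {"dx": 0, "dy": 0, "dz": 0.015, "yaw": 0, "jaw": 0.01}, {"dx": 0, "dy": 0, "dz": 0.01, "yaw": 0, "jaw": 0.01}, {"dx": 0, "dy": 0, "dz": 0.008, "yaw": 0, "jaw": 0.01}, {"dx": 0, "dy": 0, "dz": 0.005, "yaw": 0, "jaw": 0.01}, {"dx": 0, "dy": 0, "dz": 0.003, "yaw": 0, "jaw": 0.01}, {"dx": 0, "dy": 0, "dz": 0, "yaw": 0, "jaw": 0.01}, {"dx": 0, "dy": 0, "dz": 0, "yaw": 0, "jaw": 0.01}]}}

```text
t: 11.85
tool_pos: [0.4969, -0.1266, 0.0798]
orientation: [-0.0, 3.142, -0.0]
force: [-2.4, -0.1, 5.8]
opening: 0.0197
gripper_force: 15.0
```

Emit:
{"fn": "carry_out", "kwargs": {"moves": [{"dx": 0, "dy": 0, "dz": 0, "yaw": 0, "jaw": 0.036}, {"dx": 0, "dy": 0, "dz": 0, "yaw": 0, "jaw": 0.036}, {"dx": 0, "dy": 0, "dz": 0, "yaw": 0, "jaw": 0.036}, {"dx": 0, "dy": 0, "dz": -0.04, "yaw": 0, "jaw": 0.036}, {"dx": 0, "dy": 0, "dz": -0.06, "yaw": 0, "jaw": 0.036}, {"dx": -0.036, "dy": 0.004, "dz": 0, "yaw": 0, "jaw": 0.05}, {"dx": -0.036, "dy": 0.004, "dz": 0, "yaw": 0, "jaw": 0.05}, {"dx": 0, "dy": 0, "dz": 0, "yaw": 0.187, "jaw": 0.05}]}}

```text
t: 12.85
tool_pos: [0.5703, -0.118, 0.1786]
orientation: [-0.297, -3.127, -0.001]
force: [-1.3, -0.4, -0.3]
opening: 0.05
gripper_force: 0.0
```

Emit:
{"fn": "carry_out", "kwargs": {"moves": [{"dx": 0, "dy": 0, "dz": 0, "yaw": 0.187, "jaw": 0.05}, {"dx": 0, "dy": 0, "dz": 0, "yaw": 0.187, "jaw": 0.05}, {"dx": 0, "dy": 0, "dz": 0, "yaw": 0.187, "jaw": 0.05}, {"dx": 0, "dy": 0, "dz": 0, "yaw": 0.187, "jaw": 0.05}, {"dx": 0, "dy": 0, "dz": 0, "yaw": 0.187, "jaw": 0.05}, {"dx": 0, "dy": 0, "dz": 0, "yaw": 0.187, "jaw": 0.05}, {"dx": 0, "dy": 0, "dz": 0, "yaw": 0.187, "jaw": 0.05}, {"dx": 0, "dy": 0, "dz": 0, "yaw": 0.187, "jaw": 0.05}]}}

```text
t: 13.85
tool_pos: [0.5687, -0.1184, 0.179]
orientation: [-2.348, -2.086, 0.0]
force: [-0.7, 0.3, 1.1]
opening: 0.0502
gripper_force: 0.0
```

Emit:
{"fn": "carry_out", "kwargs": {"moves": [{"dx": 0, "dy": 0, "dz": 0, "yaw": 0.187, "jaw": 0.05}, {"dx": 0, "dy": 0, "dz": 0, "yaw": 0.187, "jaw": 0.05}, {"dx": 0, "dy": 0, "dz": 0, "yaw": 0.187, "jaw": 0.05}, {"dx": 0, "dy": 0, "dz": 0, "yaw": 0, "jaw": 0.05}]}}

```text
t: 14.35
tool_pos: [0.5687, -0.1184, 0.179]
orientation: [-2.829, -1.365, 0.001]
force: [0.5, 0.3, 0.6]
opening: 0.0501
gripper_force: 0.0
```

```bash
python3 - <<'E'
from h import *
go([.569,-.1193,.095],-39)
im=shot('top','t6');s=shot('scene','s6')
a=cv2.resize(im[120:245,285:405,::-1],(400,417));b=cv2.resize(s[145:225,256:336,::-1],(400,417))
cv2.imwrite('pics/c8.png',np.hstack([a,b]))
E
```

```text
t 14.35 pos [ 0.5687 -0.1184  0.179 ] heading -38.5 tool d [-0.0005  0.0008  0.084 ] yaw 0.009 F [0.5 0.3 0.6] open 0.0501 q [-0.29  0.1   1.59 -0.    1.45  0.38]
```

View pics/c8.png

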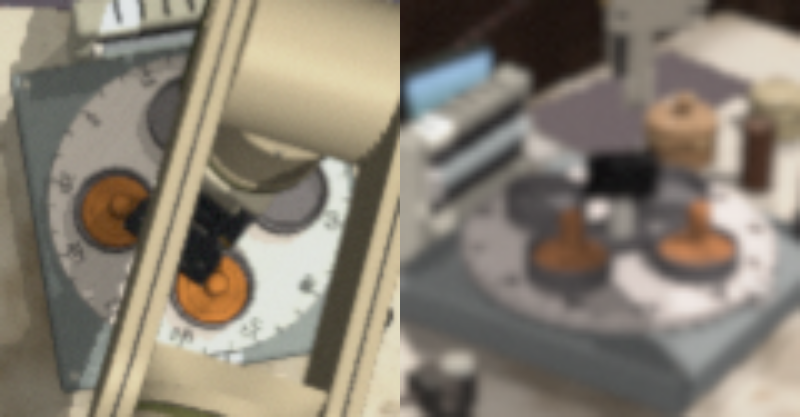

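Emit:
{"fn": "carry_out", "kwargs": {"moves": [{"dx": 0, "dy": 0, "dz": 0.03, "yaw": 0.009, "jaw": 0.05}, {"dx": 0, "dy": 0, "dz": 0.03, "yaw": 0, "jaw": 0.05}, {"dx": 0, "dy": 0, "dz": 0.02, "yaw": 0, "jaw": 0.05}, {"dx": 0, "dy": 0, "dz": 0.004, "yaw": 0, "jaw": 0.05}, {"dx": 0, "dy": 0, "dz": 0, "yaw": 0, "jaw": 0.01}, {"dx": 0, "dy": 0, "dz": 0, "yaw": 0, "jaw": 0.01}, {"dx": 0, "dy": 0, "dz": 0, "yaw": 0, "jaw": 0.01}, {"dx": 0, "dy": 0, "dz": 0, "yaw": 0, "jaw": 0.01}], "grip_force": 40}}

```text
t: 15.45
tool_pos: [0.5716, -0.1203, 0.0966]
orientation: [2.831, 1.348, 0.007]
force: [13.1, -8.5, -7.3]
opening: 0.0215
gripper_force: 40.0
```

```bash
python3 - <<'E'
from h import *
go([.569,-.1193,.095],-39)
E
```

```text
t 15.45 pos [ 0.5716 -0.1203  0.0966] heading -39.1 tool d [-0.0008 -0.0027  0.0016] yaw -0.002 F [13.1 -8.5 -7.3] open 0.0215 q [-0.29  0.17  1.67 -0.    1.29  0.39]
```

Emit:
{"fn": "carry_out", "kwargs": {"moves": [{"dx": 0, "dy": 0.003, "dz": 0, "yaw": 0, "jaw": 0.01}, {"dx": 0, "dy": 0, "dz": 0, "yaw": 0, "jaw": 0.01}, {"dx": 0, "dy": 0, "dz": 0, "yaw": -0.1, "jaw": 0.01}, {"dx": 0, "dy": 0, "dz": 0, "yaw": -0.15, "jaw": 0.01}, {"dx": 0, "dy": 0, "dz": 0, "yaw": -0.15, "jaw": 0.01}, {"dx": 0, "dy": 0, "dz": 0, "yaw": -0.15, "jaw": 0.01}, {"dx": 0, "dy": 0, "dz": 0, "yaw": -0.15, "jaw": 0.01}, {"dx": 0, "dy": 0, "dz": 0, "yaw": 0, "jaw": 0.01}]}}

```text
t: 16.45
tool_pos: [0.5729, -0.1208, 0.0965]
orientation: [2.196, 2.242, 0.003]
force: [5.7, -1.4, -0.7]
opening: 0.0219
gripper_force: 40.0
```

```bash
python3 - <<'E'
from h import *
go([.5716,-.1203,.096],0)
E
```

```text
t 16.45 pos [ 0.5729 -0.1208  0.0965] heading 1.2 tool d [ 0.0005 -0.0013  0.0005] yaw 0.020 F [ 5.7 -1.4 -0.7] open 0.0219 q [-0.3   0.18  1.66  0.    1.3  -0.32]
```

Emit:
{"fn": "carry_out", "kwargs": {"moves": [{"dx": 0, "dy": 0.001, "dz": 0, "yaw": -0.16, "jaw": 0.01}, {"dx": 0, "dy": 0, "dz": 0, "yaw": -0.16, "jaw": 0.01}, {"dx": 0, "dy": 0, "dz": 0, "yaw": -0.16, "jaw": 0.01}, {"dx": 0, "dy": 0, "dz": 0, "yaw": -0.16, "jaw": 0.01}, {"dx": 0, "dy": 0, "dz": 0, "yaw": -0.16, "jaw": 0.01}, {"dx": 0, "dy": 0, "dz": 0, "yaw": -0.16, "jaw": 0.01}, {"dx": 0, "dy": 0, "dz": 0, "yaw": -0.16, "jaw": 0.01}, {"dx": 0, "dy": 0, "dz": 0, "yaw": 0, "jaw": 0.01}]}}

```text
t: 17.45
tool_pos: [0.5747, -0.1195, 0.0966]
orientation: [0.669, 3.064, 0.003]
force: [11.1, 3.6, -3.0]
opening: 0.0218
gripper_force: 40.0
```

```bash
python3 - <<'E'
from h import *
go([.573,-.1208,.096],129.5)
E
```

```text
t 17.45 pos [ 0.5747 -0.1195  0.0966] heading 65.4 tool d [ 0.001  -0.0019  0.0006] yaw -1.119 F [11.1  3.6 -3. ] open 0.0218 q [-0.29  0.18  1.66  0.    1.3  -1.44]
```

Emit:
{"fn": "carry_out", "kwargs": {"moves": [{"dx": -0.002, "dy": 0.001, "dz": 0, "yaw": -0.16, "jaw": 0.01}, {"dx": 0, "dy": 0, "dz": 0, "yaw": -0.16, "jaw": 0.01}, {"dx": 0, "dy": 0, "dz": 0, "yaw": -0.16, "jaw": 0.01}, {"dx": 0, "dy": 0, "dz": 0, "yaw": -0.16, "jaw": 0.01}, {"dx": 0, "dy": 0, "dz": 0, "yaw": -0.16, "jaw": 0.01}, {"dx": 0, "dy": 0, "dz": 0, "yaw": -0.16, "jaw": 0.01}, {"dx": 0, "dy": 0, "dz": 0, "yaw": -0.16, "jaw": 0.01}, {"dx": 0, "dy": 0, "dz": 0, "yaw": 0, "jaw": 0.01}]}}

```text
t: 18.45
tool_pos: [0.5743, -0.1174, 0.0965]
orientation: [-1.064, 2.955, 0.006]
force: [-5.7, 14.0, 9.6]
opening: 0.0218
gripper_force: 40.0
```

```bash
python3 - <<'E'
from h import *
go([.573,-.1208,.096],129.5)
E
```

```text
t 18.45 pos [ 0.5743 -0.1174  0.0965] heading 129.6 tool d [ 0.0032 -0.0018  0.0005] yaw 0.002 F [-5.7 14.   9.6] open 0.0218 q [-0.29  0.18  1.66  0.    1.3  -2.55]
```

Emit:
{"fn": "carry_out", "kwargs": {"moves": [{"dx": 0, "dy": 0, "dz": 0, "yaw": 0, "jaw": 0.05}, {"dx": 0, "dy": 0, "dz": 0, "yaw": 0, "jaw": 0.05}, {"dx": 0, "dy": 0, "dz": -0.05, "yaw": 0, "jaw": 0.05}, {"dx": 0, "dy": 0, "dz": -0.05, "yaw": 0, "jaw": 0.05}, {"dx": 0, "dy": 0, "dz": 0, "yaw": 0.187, "jaw": 0.05}, {"dx": 0, "dy": 0, "dz": 0, "yaw": 0.187, "jaw": 0.05}, {"dx": 0, "dy": 0, "dz": 0, "yaw": 0.187, "jaw": 0.05}, {"dx": 0, "dy": 0, "dz": 0, "yaw": 0.187, "jaw": 0.05}]}}

```text
t: 19.45
tool_pos: [0.5744, -0.1207, 0.1953]
orientation: [-0.106, -3.14, 0.0]
force: [-0.6, 0.1, 1.1]
opening: 0.0505
gripper_force: 0.0
```

Emit:
{"fn": "carry_out", "kwargs": {"moves": [{"dx": 0, "dy": 0, "dz": 0, "yaw": 0.187, "jaw": 0.05}, {"dx": 0, "dy": 0, "dz": 0, "yaw": 0.187, "jaw": 0.05}, {"dx": 0, "dy": 0, "dz": 0, "yaw": 0.187, "jaw": 0.05}, {"dx": 0, "dy": 0, "dz": 0, "yaw": 0.187, "jaw": 0.05}, {"dx": 0, "dy": 0, "dz": 0, "yaw": 0.187, "jaw": 0.05}, {"dx": 0, "dy": 0, "dz": 0, "yaw": 0.187, "jaw": 0.05}, {"dx": 0, "dy": 0, "dz": 0, "yaw": 0.187, "jaw": 0.05}, {"dx": 0, "dy": 0, "dz": 0, "yaw": 0.187, "jaw": 0.05}]}}

```text
t: 20.45
tool_pos: [0.5744, -0.1206, 0.1953]
orientation: [2.213, 2.23, -0.0]
force: [-0.4, -0.3, 0.5]
opening: 0.05
gripper_force: 0.0
```

```bash
python3 - <<'E'
from h import *
go([.472,-.2575,.130],-35)
E
```

```text
t 20.45 pos [ 0.5744 -0.1206  0.1953] heading 0.4 tool d [-0.1361 -0.1034  0.0653] yaw 0.618 F [-0.4 -0.3  0.5] open 0.0500 q [-0.29  0.11  1.56 -0.    1.48 -0.3 ]
```

Emit:
{"fn": "carry_out", "kwargs": {"moves": [{"dx": -0.034, "dy": -0.026, "dz": 0, "yaw": 0, "jaw": 0.05}, {"dx": -0.034, "dy": -0.026, "dz": 0, "yaw": 0, "jaw": 0.05}, {"dx": -0.034, "dy": -0.026, "dz": 0, "yaw": 0, "jaw": 0.05}, {"dx": -0.034, "dy": -0.026, "dz": 0, "yaw": 0, "jaw": 0.05}, {"dx": 0, "dy": 0, "dz": 0, "yaw": 0, "jaw": 0.05}, {"dx": 0, "dy": 0, "dz": 0, "yaw": 0, "jaw": 0.05}]}}

```text
t: 21.2
tool_pos: [0.4724, -0.2577, 0.1953]
orientation: [2.207, 2.236, 0.001]
force: [0.1, 0.6, 1.2]
opening: 0.0499
gripper_force: 0.0
```

```bash
cat >> h.py <<'E'
def scale(im,f,c=np.array([.570,-.1193])):
    u=unwrap(im,c,np.radians(9.5)+np.pi+np.radians(60),n=1440,k=130,r0=.09,r1=.142)
    a=cv2.resize(im[120:245,285:405],(480,500),interpolation=2)
    o=np.zeros((560,800,3),np.uint8)
    o[:260,:480]=cv2.resize(u[:,:480],(480,260));o[:260,500:]=cv2.resize(im[120:245,285:405],(300,260))
    o[270:530,:800]=cv2.resize(u[:,160:320],(800,260),interpolation=2)
    cv2.imwrite(f'pics/{f}.png',o[:,:,::-1])
E
python3 - <<'E'
from h import *
go([.472,-.2575,.077],0)
im=shot('top','t7');scale(im,'c9');shot('scene','s7')
E
```

```text
t 21.20 pos [ 0.4724 -0.2577  0.1953] heading 0.7 tool d [ 0.0002 -0.0005  0.1183] yaw 0.013 F [0.1 0.6 1.2] open 0.0499 q [-0.59 -0.03  1.69  0.    1.47 -0.61]
```

View pics/c9.png

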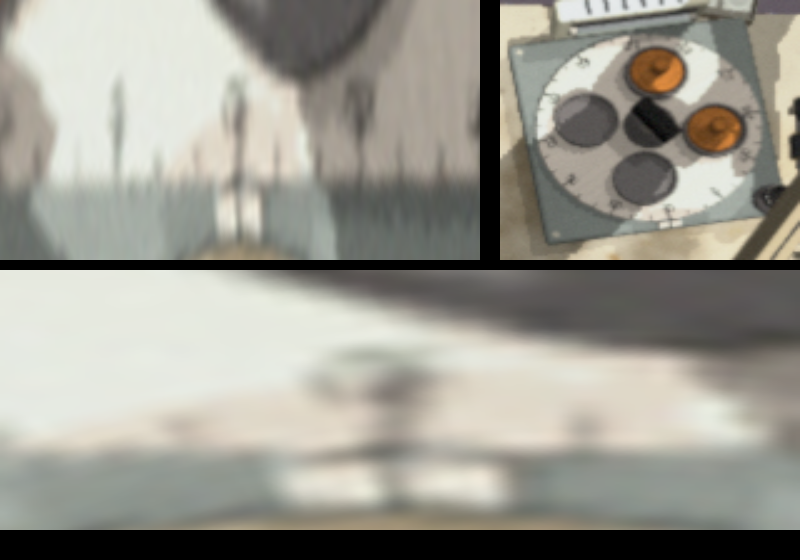

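Index shows the "30" mark on the line (zoom: mark at x≈395, tab line ≈397), and the lids sit flat. Next is the start knob.

Emit:
{"fn": "carry_out", "kwargs": {"moves": [{"dx": 0, "dy": 0, "dz": 0.04, "yaw": 0, "jaw": 0.055}, {"dx": 0, "dy": 0, "dz": 0.035, "yaw": 0, "jaw": 0.055}, {"dx": 0, "dy": 0, "dz": 0.025, "yaw": 0, "jaw": 0.055}, {"dx": 0, "dy": 0, "dz": 0.017, "yaw": 0, "jaw": 0.055}, {"dx": 0, "dy": 0, "dz": 0, "yaw": 0, "jaw": 0.01}, {"dx": 0, "dy": 0, "dz": 0, "yaw": 0, "jaw": 0.01}, {"dx": 0, "dy": 0, "dz": 0, "yaw": 0, "jaw": 0.01}, {"dx": 0, "dy": 0, "dz": 0, "yaw": 0, "jaw": 0.01}], "grip_force": 45}}

```text
t: 22.3
tool_pos: [0.4745, -0.2582, 0.0799]
orientation: [2.203, 2.234, 0.003]
force: [6.8, 0.9, -2.7]
opening: 0.0293
gripper_force: 45.0
```

```bash
python3 - <<'E'
from h import *
go([.472,-.2575,.077],0)
E
```

```text
t 22.30 pos [ 0.4745 -0.2582  0.0799] heading 0.8 tool d [ 0.0008 -0.0025  0.0029] yaw 0.014 F [ 6.8  0.9 -2.7] open 0.0293 q [-0.59  0.08  1.81  0.    1.25 -0.61]
```

Emit:
{"fn": "carry_out", "kwargs": {"moves": [{"dx": 0, "dy": 0.002, "dz": 0, "yaw": 0, "jaw": 0.01}, {"dx": 0, "dy": 0, "dz": -0.01, "yaw": 0, "jaw": 0.01}, {"dx": 0, "dy": 0, "dz": -0.01, "yaw": 0, "jaw": 0.01}, {"dx": 0, "dy": 0, "dz": -0.009, "yaw": 0, "jaw": 0.01}, {"dx": 0, "dy": 0, "dz": 0, "yaw": 0, "jaw": 0.01}, {"dx": 0, "dy": 0, "dz": 0, "yaw": 0, "jaw": 0.01}]}}

```text
t: 23.05
tool_pos: [0.4746, -0.2581, 0.107]
orientation: [2.205, 2.236, -0.0]
force: [5.5, -4.7, -10.5]
opening: 0.0292
gripper_force: 45.0
```

Emit:
{"fn": "carry_out", "kwargs": {"moves": [{"dx": 0, "dy": 0, "dz": -0.003, "yaw": 0, "jaw": 0.01}, {"dx": 0, "dy": 0, "dz": 0, "yaw": 0, "jaw": 0.01}, {"dx": 0, "dy": 0, "dz": -0.001, "yaw": 0, "jaw": 0.01}, {"dx": 0, "dy": 0, "dz": 0, "yaw": 0, "jaw": 0.01}, {"dx": 0, "dy": 0, "dz": 0, "yaw": 0, "jaw": 0.01}]}}

```text
t: 23.68
tool_pos: [0.4745, -0.2581, 0.11]
orientation: [2.206, 2.236, -0.0]
force: [8.6, -6.4, -17.6]
opening: 0.0292
gripper_force: 45.0
```

Emit:
{"fn": "carry_out", "kwargs": {"moves": [{"dx": 0, "dy": 0, "dz": 0.011, "yaw": 0, "jaw": 0.01}, {"dx": 0, "dy": 0, "dz": 0.011, "yaw": 0, "jaw": 0.01}, {"dx": 0, "dy": 0, "dz": 0.01, "yaw": 0, "jaw": 0.01}, {"dx": 0, "dy": 0, "dz": 0, "yaw": 0, "jaw": 0.055}, {"dx": 0, "dy": 0, "dz": 0, "yaw": 0, "jaw": 0.055}, {"dx": 0, "dy": 0, "dz": 0, "yaw": 0, "jaw": 0.055}, {"dx": 0, "dy": 0, "dz": -0.05, "yaw": 0, "jaw": 0.055}, {"dx": 0, "dy": 0, "dz": -0.06, "yaw": 0, "jaw": 0.055}]}}

```text
t: 24.68
tool_pos: [0.4732, -0.2568, 0.1891]
orientation: [-2.203, -2.234, 0.001]
force: [1.2, -1.3, 1.3]
opening: 0.055
gripper_force: 0.0
```

```bash
python3 - <<'E'
from h import *
go([.573,-.1195,.180],-50.5)
E
```

```text
t 24.68 pos [ 0.4732 -0.2568  0.1891] heading 0.8 tool d [0.1359 0.1018 0.0091] yaw 0.895 F [ 1.2 -1.3  1.3] open 0.0550 q [-0.59 -0.02  1.7   0.    1.47 -0.61]
```

Emit:
{"fn": "carry_out", "kwargs": {"moves": [{"dx": 0.034, "dy": 0.0255, "dz": 0, "yaw": 0, "jaw": 0.05}, {"dx": 0.034, "dy": 0.0255, "dz": 0, "yaw": 0, "jaw": 0.05}, {"dx": 0.034, "dy": 0.0255, "dz": 0, "yaw": 0, "jaw": 0.05}, {"dx": 0.034, "dy": 0.0255, "dz": 0, "yaw": 0, "jaw": 0.05}, {"dx": 0, "dy": 0, "dz": 0, "yaw": 0.179, "jaw": 0.05}, {"dx": 0, "dy": 0, "dz": 0, "yaw": 0.179, "jaw": 0.05}, {"dx": 0, "dy": 0, "dz": 0, "yaw": 0.179, "jaw": 0.05}, {"dx": 0, "dy": 0, "dz": 0, "yaw": 0.179, "jaw": 0.05}]}}

```text
t: 25.68
tool_pos: [0.5744, -0.1201, 0.1894]
orientation: [-2.853, -1.314, 0.0]
force: [-0.3, -1.2, -0.4]
opening: 0.0501
gripper_force: 0.0
```

Emit:
{"fn": "carry_out", "kwargs": {"moves": [{"dx": 0, "dy": 0, "dz": 0, "yaw": 0.179, "jaw": 0.05}, {"dx": 0, "dy": 0, "dz": 0, "yaw": 0, "jaw": 0.05}, {"dx": 0, "dy": 0, "dz": 0, "yaw": 0, "jaw": 0.05}]}}

```text
t: 26.05
tool_pos: [0.5744, -0.1202, 0.1893]
orientation: [-2.954, -1.068, -0.0]
force: [-0.3, -0.0, -0.0]
opening: 0.05
gripper_force: 0.0
```

```bash
python3 - <<'E'
from h import *
go([.573,-.1195,.096],-50.5)
s=shot('scene','s8').astype(int);o=cv2.imread('pics/s7.png')[:,:,::-1].astype(int)
print('lamp region', s[155:195,254:284].mean((0,1)),o[155:195,254:284].mean((0,1)),'knob/tower',np.abs(s-o)[170:195,330:350].max())
E
```

```text
t 26.05 pos [ 0.5744 -0.1202  0.1893] heading -50.2 tool d [-0.0006 -0.0014  0.0933] yaw 0.005 F [-0.3 -0.  -0. ] open 0.0500 q [-0.29  0.11  1.56  0.    1.47  0.58]
lamp region [121.99083333 121.01833333 118.055     ] [142.86333333 141.86083333 138.68333333] knob/tower 24
```

Emit:
{"fn": "carry_out", "kwargs": {"moves": [{"dx": 0, "dy": 0, "dz": 0.03, "yaw": 0.005, "jaw": 0.05}, {"dx": 0, "dy": 0, "dz": 0.03, "yaw": 0, "jaw": 0.05}, {"dx": 0, "dy": 0, "dz": 0.02, "yaw": 0, "jaw": 0.05}, {"dx": 0, "dy": 0, "dz": 0.013, "yaw": 0, "jaw": 0.05}, {"dx": 0, "dy": 0, "dz": 0, "yaw": 0, "jaw": 0.01}, {"dx": 0, "dy": 0, "dz": 0, "yaw": 0, "jaw": 0.01}, {"dx": 0, "dy": 0, "dz": 0, "yaw": 0, "jaw": 0.01}, {"dx": 0, "dy": 0, "dz": 0, "yaw": 0, "jaw": 0.01}], "grip_force": 40}}

```text
t: 27.1
tool_pos: [0.5735, -0.1182, 0.0975]
orientation: [-2.955, -1.055, 0.002]
force: [-10.8, 9.8, 11.4]
opening: 0.0219
gripper_force: 40.0
```

```bash
python3 - <<'E'
from h import *
go([.573,-.1195,.096],39.5)
E
```

```text
t 27.10 pos [ 0.5735 -0.1182  0.0975] heading -50.7 tool d [-0.0012  0.0007  0.0015] yaw -1.575 F [-10.8   9.8  11.4] open 0.0219 q [-0.29  0.18  1.66  0.    1.31  0.59]
```

Emit:
{"fn": "carry_out", "kwargs": {"moves": [{"dx": 0, "dy": -0.002, "dz": 0, "yaw": -0.134, "jaw": 0.01}, {"dx": 0, "dy": 0, "dz": 0, "yaw": -0.16, "jaw": 0.01}, {"dx": 0, "dy": 0, "dz": 0, "yaw": -0.16, "jaw": 0.01}, {"dx": 0, "dy": 0, "dz": 0, "yaw": -0.16, "jaw": 0.01}, {"dx": 0, "dy": 0, "dz": 0, "yaw": -0.16, "jaw": 0.01}, {"dx": 0, "dy": 0, "dz": 0, "yaw": -0.16, "jaw": 0.01}, {"dx": 0, "dy": 0, "dz": 0, "yaw": -0.16, "jaw": 0.01}, {"dx": 0, "dy": 0, "dz": 0, "yaw": -0.16, "jaw": 0.01}]}}

```text
t: 28.1
tool_pos: [0.5725, -0.1179, 0.0975]
orientation: [-1.769, -2.594, -0.0]
force: [-7.5, 3.7, 7.7]
opening: 0.022
gripper_force: 40.0
```

Emit:
{"fn": "carry_out", "kwargs": {"moves": [{"dx": 0, "dy": 0, "dz": 0, "yaw": -0.16, "jaw": 0.01}, {"dx": 0, "dy": 0, "dz": 0, "yaw": -0.16, "jaw": 0.01}, {"dx": 0, "dy": 0, "dz": 0, "yaw": 0, "jaw": 0.01}, {"dx": 0, "dy": 0, "dz": 0, "yaw": 0, "jaw": 0.01}]}}

```text
t: 28.6
tool_pos: [0.5723, -0.1181, 0.0975]
orientation: [-1.34, -2.839, 0.0]
force: [-9.3, 4.4, 9.2]
opening: 0.0217
gripper_force: 40.0
```

```bash
python3 - <<'E'
from h import *
go([.573,-.1195,.096],39.5)
E
```

```text
t 28.60 pos [ 0.5723 -0.1181  0.0975] heading 39.5 tool d [-0.0015 -0.0004  0.0015] yaw -0.001 F [-9.3  4.4  9.2] open 0.0217 q [-0.29  0.18  1.66  0.    1.3  -0.98]
```

Heading 39.5 corresponds to a reading of 120. I'll release and go to the start knob, checking the scale on the way.

Emit:
{"fn": "carry_out", "kwargs": {"moves": [{"dx": 0, "dy": 0, "dz": 0, "yaw": 0, "jaw": 0.05}, {"dx": 0, "dy": 0, "dz": 0, "yaw": 0, "jaw": 0.05}, {"dx": 0, "dy": 0, "dz": -0.05, "yaw": 0, "jaw": 0.05}, {"dx": 0, "dy": 0, "dz": -0.05, "yaw": 0, "jaw": 0.05}, {"dx": 0, "dy": 0, "dz": 0, "yaw": 0.17, "jaw": 0.05}, {"dx": 0, "dy": 0, "dz": 0, "yaw": 0.17, "jaw": 0.05}, {"dx": 0, "dy": 0, "dz": 0, "yaw": 0.17, "jaw": 0.05}, {"dx": 0, "dy": 0, "dz": 0, "yaw": 0.17, "jaw": 0.05}]}}

```text
t: 29.6
tool_pos: [0.5734, -0.1188, 0.1965]
orientation: [2.218, 2.224, 0.001]
force: [0.5, 0.6, -0.1]
opening: 0.0503
gripper_force: 0.0
```

Emit:
{"fn": "carry_out", "kwargs": {"moves": [{"dx": -0.034, "dy": -0.025, "dz": 0, "yaw": 0, "jaw": 0.055}, {"dx": -0.034, "dy": -0.025, "dz": 0, "yaw": 0, "jaw": 0.055}, {"dx": -0.034, "dy": -0.025, "dz": 0, "yaw": 0, "jaw": 0.055}, {"dx": -0.034, "dy": -0.025, "dz": 0, "yaw": 0, "jaw": 0.055}, {"dx": 0, "dy": 0, "dz": 0, "yaw": 0, "jaw": 0.055}, {"dx": 0, "dy": 0, "dz": 0, "yaw": 0, "jaw": 0.055}]}}

```text
t: 30.35
tool_pos: [0.4746, -0.2554, 0.1965]
orientation: [2.213, 2.229, 0.001]
force: [-0.0, -0.3, 0.8]
opening: 0.0548
gripper_force: 0.0
```

```bash
python3 - <<'E'
from h import *
go([.475,-.258,.078],0.8)
im=shot('top','t8');scale(im,'c10')
E
```

```text
t 30.35 pos [ 0.4746 -0.2554  0.1965] heading 0.4 tool d [-0.0026  0.0003  0.1185] yaw -0.007 F [-0.  -0.3  0.8] open 0.0548 q [-0.59 -0.02  1.69  0.    1.48 -0.6 ]
```

View pics/c10.png

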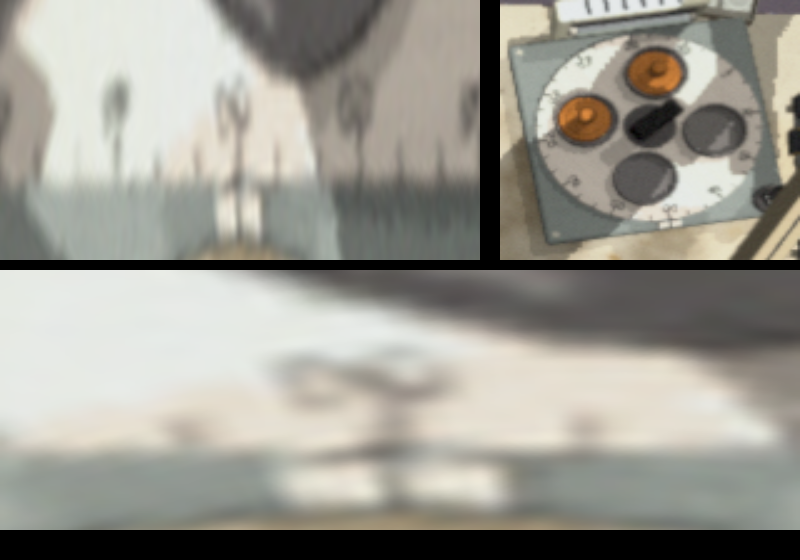

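The scale reads 120: the three-digit mark is at x≈393 and the line at 397, so within about 0.3°. Second run next.

Emit:
{"fn": "carry_out", "kwargs": {"moves": [{"dx": -0.0025, "dy": 0, "dz": 0.04, "yaw": 0, "jaw": 0.055}, {"dx": 0, "dy": 0, "dz": 0.035, "yaw": 0, "jaw": 0.055}, {"dx": 0, "dy": 0, "dz": 0.025, "yaw": 0, "jaw": 0.055}, {"dx": 0, "dy": 0, "dz": 0.018, "yaw": 0, "jaw": 0.055}, {"dx": 0, "dy": 0, "dz": 0, "yaw": 0, "jaw": 0.01}, {"dx": 0, "dy": 0, "dz": 0, "yaw": 0, "jaw": 0.01}, {"dx": 0, "dy": 0, "dz": 0, "yaw": 0, "jaw": 0.01}, {"dx": 0, "dy": 0, "dz": 0, "yaw": 0, "jaw": 0.01}], "grip_force": 45}}

```text
t: 31.4
tool_pos: [0.4748, -0.2585, 0.0798]
orientation: [2.211, 2.229, 0.0]
force: [-3.4, 1.6, 6.4]
opening: 0.0292
gripper_force: 45.0
```

Emit:
{"fn": "carry_out", "kwargs": {"moves": [{"dx": 0, "dy": 0, "dz": -0.01, "yaw": 0, "jaw": 0.01}, {"dx": 0, "dy": 0, "dz": -0.01, "yaw": 0, "jaw": 0.01}, {"dx": 0, "dy": 0, "dz": -0.009, "yaw": 0, "jaw": 0.01}, {"dx": 0, "dy": 0, "dz": -0.003, "yaw": 0, "jaw": 0.01}, {"dx": 0, "dy": 0, "dz": 0, "yaw": 0, "jaw": 0.01}, {"dx": 0, "dy": 0, "dz": -0.001, "yaw": 0, "jaw": 0.01}, {"dx": 0, "dy": 0, "dz": 0, "yaw": 0, "jaw": 0.01}, {"dx": 0, "dy": 0, "dz": 0, "yaw": 0, "jaw": 0.01}]}}

```text
t: 32.4
tool_pos: [0.4746, -0.2583, 0.11]
orientation: [2.212, 2.229, 0.0]
force: [9.1, -6.4, -19.2]
opening: 0.0292
gripper_force: 45.0
```

Now at the stop (30 mm, 19 N). I'll let it go home.

Emit:
{"fn": "carry_out", "kwargs": {"moves": [{"dx": 0, "dy": 0, "dz": 0.011, "yaw": 0, "jaw": 0.01}, {"dx": 0, "dy": 0, "dz": 0.011, "yaw": 0, "jaw": 0.01}, {"dx": 0, "dy": 0, "dz": 0.01, "yaw": 0, "jaw": 0.01}, {"dx": 0, "dy": 0, "dz": 0, "yaw": 0, "jaw": 0.055}, {"dx": 0, "dy": 0, "dz": 0, "yaw": 0, "jaw": 0.055}, {"dx": 0, "dy": 0, "dz": 0, "yaw": 0, "jaw": 0.055}, {"dx": 0, "dy": 0, "dz": -0.05, "yaw": 0, "jaw": 0.055}, {"dx": 0, "dy": 0, "dz": -0.06, "yaw": 0, "jaw": 0.055}]}}

```text
t: 33.4
tool_pos: [0.4731, -0.2572, 0.1892]
orientation: [-2.21, -2.228, 0.001]
force: [1.0, -1.0, 0.2]
opening: 0.0551
gripper_force: 0.0
```

Emit:
{"fn": "carry_out", "kwargs": {"moves": [{"dx": 0.034, "dy": 0.0245, "dz": 0, "yaw": 0, "jaw": 0.05}, {"dx": 0.034, "dy": 0.0245, "dz": 0, "yaw": 0, "jaw": 0.05}, {"dx": 0.034, "dy": 0.0245, "dz": 0, "yaw": 0, "jaw": 0.05}, {"dx": 0.036, "dy": 0.0245, "dz": 0, "yaw": 0, "jaw": 0.05}, {"dx": 0, "dy": 0, "dz": 0, "yaw": -0.171, "jaw": 0.05}, {"dx": 0, "dy": 0, "dz": 0, "yaw": -0.171, "jaw": 0.05}, {"dx": 0, "dy": 0, "dz": 0, "yaw": -0.171, "jaw": 0.05}, {"dx": 0, "dy": 0, "dz": 0, "yaw": -0.171, "jaw": 0.05}]}}

```text
t: 34.4
tool_pos: [0.5711, -0.119, 0.1895]
orientation: [-1.328, -2.847, -0.0]
force: [-0.6, -0.6, -0.0]
opening: 0.0501
gripper_force: 0.0
```

Emit:
{"fn": "carry_out", "kwargs": {"moves": [{"dx": 0, "dy": 0, "dz": 0, "yaw": 0, "jaw": 0.05}, {"dx": 0, "dy": 0, "dz": 0, "yaw": 0, "jaw": 0.05}]}}

```text
t: 34.65
tool_pos: [0.5711, -0.1192, 0.1894]
orientation: [1.342, 2.841, 0.0]
force: [-1.0, -0.5, 0.5]
opening: 0.05
gripper_force: 0.0
```

```bash
python3 - <<'E'
from h import *
go([.573,-.119,.096],39.5)
E
```

```text
t 34.65 pos [ 0.5711 -0.1192  0.1894] heading 39.4 tool d [-0.0011  0.0016  0.0934] yaw -0.001 F [-1.  -0.5  0.5] open 0.0500 q [-0.29  0.1   1.57 -0.    1.47 -0.98]
```

Emit:
{"fn": "carry_out", "kwargs": {"moves": [{"dx": -0.001, "dy": 0.0015, "dz": 0.03, "yaw": 0, "jaw": 0.05}, {"dx": 0, "dy": 0, "dz": 0.03, "yaw": 0, "jaw": 0.05}, {"dx": 0, "dy": 0, "dz": 0.02, "yaw": 0, "jaw": 0.05}, {"dx": 0, "dy": 0, "dz": 0.013, "yaw": 0, "jaw": 0.05}, {"dx": 0, "dy": 0, "dz": 0, "yaw": 0, "jaw": 0.01}, {"dx": 0, "dy": 0, "dz": 0, "yaw": 0, "jaw": 0.01}, {"dx": 0, "dy": 0, "dz": 0, "yaw": 0, "jaw": 0.01}, {"dx": 0, "dy": 0, "dz": 0, "yaw": 0, "jaw": 0.01}], "grip_force": 40}}

```text
t: 35.65
tool_pos: [0.5735, -0.1194, 0.0975]
orientation: [1.336, 2.842, -0.0]
force: [-1.9, -1.3, 4.4]
opening: 0.0216
gripper_force: 40.0
```

Emit:
{"fn": "carry_out", "kwargs": {"moves": [{"dx": 0, "dy": 0, "dz": 0, "yaw": 0.15, "jaw": 0.01}, {"dx": 0, "dy": 0, "dz": 0, "yaw": 0.15, "jaw": 0.01}, {"dx": 0, "dy": 0, "dz": 0, "yaw": 0.15, "jaw": 0.01}, {"dx": 0, "dy": 0, "dz": 0, "yaw": 0.15, "jaw": 0.01}, {"dx": 0, "dy": 0, "dz": 0, "yaw": 0.15, "jaw": 0.01}, {"dx": 0, "dy": 0, "dz": 0, "yaw": 0.15, "jaw": 0.01}, {"dx": 0, "dy": 0, "dz": 0, "yaw": 0.15, "jaw": 0.01}, {"dx": 0, "dy": 0, "dz": 0, "yaw": 0, "jaw": 0.01}]}}

```text
t: 36.65
tool_pos: [0.5725, -0.1196, 0.0975]
orientation: [2.584, 1.787, -0.002]
force: [-7.1, -1.5, 8.6]
opening: 0.0219
gripper_force: 40.0
```

Emit:
{"fn": "carry_out", "kwargs": {"moves": [{"dx": 0, "dy": 0, "dz": 0, "yaw": 0.15, "jaw": 0.01}, {"dx": 0, "dy": 0, "dz": 0, "yaw": 0.15, "jaw": 0.01}, {"dx": 0, "dy": 0, "dz": 0, "yaw": 0.15, "jaw": 0.01}, {"dx": 0, "dy": 0, "dz": 0, "yaw": 0.15, "jaw": 0.01}, {"dx": 0, "dy": 0, "dz": 0, "yaw": 0.15, "jaw": 0.01}, {"dx": 0, "dy": 0, "dz": 0, "yaw": 0.15, "jaw": 0.01}, {"dx": 0, "dy": 0, "dz": 0, "yaw": 0.144, "jaw": 0.01}, {"dx": 0, "dy": 0, "dz": 0, "yaw": 0, "jaw": 0.01}]}}

```text
t: 37.65
tool_pos: [0.5718, -0.1189, 0.0974]
orientation: [-3.13, -0.261, 0.003]
force: [-11.3, 1.7, 11.7]
opening: 0.0217
gripper_force: 40.0
```

```bash
python3 - <<'E'
from h import *
go([.573,-.119,.096],-80.5)
E
```

```text
t 37.65 pos [ 0.5718 -0.1189  0.0974] heading -80.5 tool d [0.0011 0.0003 0.0014] yaw 0.001 F [-11.3   1.7  11.7] open 0.0217 q [-0.29  0.18  1.66 -0.    1.3   1.11]
```

Release, rise and move clear to the right for a final check.

Emit:
{"fn": "carry_out", "kwargs": {"moves": [{"dx": 0, "dy": 0, "dz": 0, "yaw": 0, "jaw": 0.05}, {"dx": 0, "dy": 0, "dz": 0, "yaw": 0, "jaw": 0.05}, {"dx": 0, "dy": 0, "dz": -0.05, "yaw": 0, "jaw": 0.05}, {"dx": 0, "dy": 0, "dz": -0.06, "yaw": 0, "jaw": 0.05}, {"dx": -0.02, "dy": 0.05, "dz": 0, "yaw": 0, "jaw": 0.05}, {"dx": -0.02, "dy": 0.05, "dz": 0, "yaw": 0, "jaw": 0.05}, {"dx": -0.02, "dy": 0.05, "dz": 0, "yaw": 0, "jaw": 0.05}, {"dx": 0, "dy": 0, "dz": 0, "yaw": 0, "jaw": 0.05}]}}

```text
t: 38.65
tool_pos: [0.5378, -0.2805, 0.206]
orientation: [3.13, 0.258, -0.001]
force: [0.2, 0.1, -0.9]
opening: 0.0501
gripper_force: 0.0
```

```bash
python3 - <<'E'
from h import *
go([.573,-.119,.096],-80.5)
im=shot('top','t9');scale(im,'c11');s=shot('scene','s9')
o=cv2.imread('pics/c11.png');o[:260,500:800]=cv2.resize(im[110:260,220:470,::-1],(300,260));
o[270:560,500:800]=cv2.resize(s[145:225,256:340,::-1],(300,290));cv2.imwrite('pics/c11.png',o)
E
```

```text
t 38.65 pos [ 0.5378 -0.2805  0.206 ] heading -80.6 tool d [ 0.0612 -0.1537  0.1098] yaw -0.002 F [ 0.2  0.1 -0.9] open 0.0501 q [-0.56  0.15  1.49 -0.    1.5   0.84]
```

View pics/c11.png

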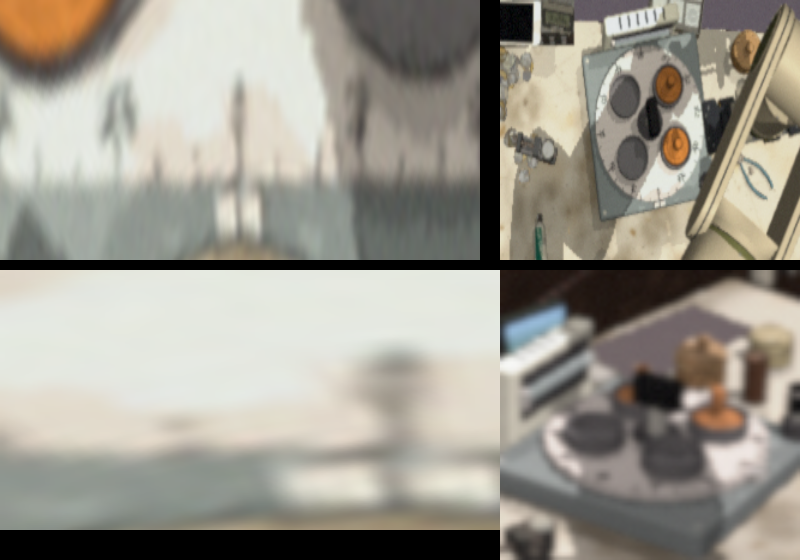

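The single-digit "0" mark sits on the index line (≈395 against 397), both lids are in their cups and the knob is home. Handing in.

```bash
python3 -c "
from plant import close_job
print(close_job())"
```

```text
the job is handed in; nothing more can be done
None
```

Job handed in: both wooden lids present sit flat in their own cups, lamp runs were given at 30 and 120, and the scale is back at 0; the camera showed each setting on the index line to within about 0.5°, and the job ran about 39 s of the 210 s allowed.

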